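Lay the piled frames over their pictures

ROBOT

A 6-joint arm with a two-finger parallel gripper is mounted at the origin on the work surface. World frame = base frame: x ahead of the robot, y to its left, z up, the work surface at z = 0. Lengths are in mm, angles in rad, forces in N, time in s.
With the tool pointing down it reaches from about 275 to 750 mm from the base axis. Payload 10.2 kg.
Tool frame: the origin (TCP) lies at the very end of the fingers, on their centre line; the grasp point (between the pads) lies 19 mm behind it; z points along the fingers, y is the line along which they close (so a half turn about z gives the same grasp; the last joint's range is limited). The gripper opens to 85 mm and grips with 20 to 120 N. Pads are 22 mm wide; open, the fingers measure 114 mm over their backs; the gripper's body (76 mm by 85 mm) begins 54 mm behind the grasp point. The pads swing forward as they close: fully open they stand 13 mm farther back than shut.
Start: joints at [1.048, 0.313, 1.498, -0, 1.331, -0.223], TCP at [155.061, 501.585, 231.294] pointing down, gripper open.
Joint ranges: [-2.94, 2.94], [-0.97, 2.17], [0.19, 2.56], [-1.23, 4.37], [0.02, 3.11], [-2.88, 2.88]. Speed limits (rad/s): [2.39, 2.39, 3.01, 3.14, 3.14, 3.14].

INTERFACE

Orientations are given as a unit quaternion [w, x, y, z].
In Python, from rig import ctrl gives the robot as it stands.
- The arm moves only by the shell command python3 -m pendant 'ROWS' [FORCE]. ROWS is JSON, a list that holds one entry, the list of rows, each a list of 5 numbers: the shift along the tool's x, y, z normalised to -1 to 1, where 1 is 200 mm, then the turn about the tool's z normalised to -1 to 1, where 1 is pi rad, then the opening, from 0 (shut) to 1 (fully open). In form: [[[dx, dy, dz, spin, hand], ...]]. A call has 1 to 12 rows; each row is the pose to reach, as a shift and turn from the pose commanded when the call began, along the tool's axes at that moment, turning the shorter way round; what a row does not reach only later rows make up. A row lasts 1/10 s, in which the tool goes at most 50 mm and 8.59 degrees, less where a joint would pass 70% of its speed; a pose out of reach is approached as far as the arm can. A call with a number of a shift or a turn outside -1 to 1 is refused whole. A call with a gripper value outside its range is refused whole. The fingers move at their own pace and stop on an object; FORCE is the grip in N (left out, the last holds). Time passes only in rows, so rows that repeat a pose let the fingers close. It gives the time, the measured TCP pose, the force, the opening and the grip force at its end, in the units of the state.
- ctrl.sense(): the state, without advancing time (a new reading comes with each control period).
- ctrl.capture(name): name is "scene" or "top"; returns (picture, depth): 384x512x3 uint8, blue, green, red; 384x512 float32, mm along the optical axis (not along the pixel's ray), 0 where there is no reading.
- ctrl.get_calibration(name): a dict with "K" (3x3 intrinsics, pixels), "origin" and "rotation" of the camera in the world. Camera axes: x right, y down, z forward; pixel columns grow to the right and rows downward; lengths in mm; the calibration is good to about 2 mm. A picture is of the moment at which its call begins. get_calibration takes no time and is no camera call.
- ctrl.finish_job(): hands the job in; it is judged then, once.
The state is a dict: "time_s": time; "joints": joint angles; "dq": joint speeds; "tau": joint torques, N m; "eef_pos": TCP position; "ee_rot": TCP orientation; "force": force on the tool from outside, world axes, zero at the start; "wrist_torque": the same for the moment, N m; "grip_width": opening from 0.0 (shut) to 1.0 (fully open); "grip_force": force on a finger pad.
Only numpy, scipy, OpenCV 4.12 (cv2) and the standard library are available. Lean on these libraries where they do the work, as an engineer would, in place of code of your own. Each camera call takes 0.05 s, during which the arm holds its last target. There are 200 camera calls.

TASK

The four new frames are piled up on the gilder's bench among the pictures they were made for. Take the pile apart and try each frame on its own picture: lay it face up, flat and straight over the picture it fits, so that the picture shows centred in the opening and no edge of its card peeps out. Set the frames down without dropping any, and leave the carved sun and the jar where they are.

Things in the scene. Friction and masses are not known exactly. Their poses are not given: they have to be found in the camera images.
- frame_round: Small round picture frame, black with a narrow gilt inner edge, outside 92 mm across, opening 52 mm across, about 55 to 90 g. Rail (ring) 20 mm wide and 18 mm high with upright sides, so it can be pinched across the ring anywhere. Origin: centre of the underside, z up (face up); its yaw has no meaning. Loose. At the start it is the top one of a pile of four frames, its underside 54 mm above the bench. Made for the round picture.
- frame_small: Small oblong picture frame, white, outside 108 (x) by 80 (y) mm, opening 68 by 40 mm, about 70 to 120 g. Wooden rails 20 mm wide and 18 mm high all round, with upright sides inside and out, so it can be pinched across any rail. Origin: centre of the underside, z up (face up). Loose. Second from the top of the pile, underside 36 mm above the bench. Made for the small oblong picture.
- frame_long: Long picture frame, gilded, outside 160 (x) by 92 (y) mm, opening 120 by 52 mm, about 105 to 170 g. Wooden rails 20 mm wide and 18 mm high all round, with upright sides inside and out, so it can be pinched across any rail. Origin: centre of the underside, z up (face up). Loose. Third from the top of the pile, underside 18 mm above the bench. Made for the long picture.
- frame_square: Square picture frame, oxblood red, outside 124 by 124 mm, opening 84 by 84 mm, about 105 to 170 g. Wooden rails 20 mm wide and 18 mm high all round, with upright sides inside and out, so it can be pinched across any rail. Origin: centre of the underside, z up (face up). Loose. Lowest of the pile, flat on the bench. Made for the square picture. The frames of the pile lie roughly centred on one another (each within about 6 mm and 0.12 rad of the one below).
- print_round: Round picture, a lemon on blue, on a round cream card 72 mm across. Fixed to the bench, face up, 2 mm thick. Origin: centre of its underside, on the bench at z = 0. Its yaw has no meaning.
- print_small: Small oblong picture, cypresses on a hill, on a cream card 88 (x) by 60 (y) mm. Fixed to the bench, face up, 2 mm thick. Origin: centre of its underside, on the bench at z = 0. 
- print_long: Long picture, a boat on the sea, on a cream card 140 (x) by 72 (y) mm. Fixed to the bench, face up, 2 mm thick. Origin: centre of its underside, on the bench at z = 0. 
- print_square: Square picture, a bowl of fruit on brown, on a cream card 104 by 104 mm. Fixed to the bench, face up, 2 mm thick. Origin: centre of its underside, on the bench at z = 0. 
- sun: Bystander: carved gilded sun lying on the bench, rays 96 mm across, 22 mm high, loose. Origin: centre of its underside.
- jar: Bystander: closed jar of red clay with a paper band and a brass lid, 60 mm across, 74 mm high, loose. Origin: centre of its underside.
Not all that is in view belongs to the job. What is shaped like the print_round but orange or pink is not meant. What is shaped like the frame_long but turquoise is not meant.

How it is judged (in metres and radians):
At the end, for the whole second after the job is handed in: Each frame lies released, at rest and flat on its own picture: centres within 14 mm, underside under 8 mm above the bench, tilt under 0.06 rad, and (except the round one) sides within 0.15 rad of the card's, either way round, the square one by any quarter (horizontal distance between frame_square and print_square below 0.014 m and z of frame_square in the frame of print_square below 0.008 m and angle between each of frame_square, frame_long, frame_small, frame_round's own z axis and vertical below 0.06 rad and linear speed of each of frame_square, frame_long, frame_small, frame_round below 0.01 m/s and angular speed of each of frame_square, frame_long, frame_small, frame_round below 0.1 rad/s and (angle between the x axis of frame_square and the x axis of print_square, either way round below 0.15 rad or angle between the x axis of frame_square and the x axis of print_square, either way round above 1.4208 rad) and horizontal distance between frame_long and print_long below 0.014 m and z of frame_long in the frame of print_long below 0.008 m and angle between the x axis of frame_long and the x axis of print_long, either way round below 0.15 rad and horizontal distance between frame_small and print_small below 0.014 m and z of frame_small in the frame of print_small below 0.008 m and angle between the x axis of frame_small and the x axis of print_small, either way round below 0.15 rad and horizontal distance between frame_round and print_round below 0.014 m and z of frame_round in the frame of print_round below 0.008 m); the robot touches nothing.
It fails at once if a frame is dropped (falls freely, touching nothing, faster than 0.6 m/s: a drop of about 2 cm) ((contact force between frame_square and anything else below 0.01 N and linear speed of frame_square above 0.6 m/s) or (contact force between frame_long and anything else below 0.01 N and linear speed of frame_long above 0.6 m/s) or (contact force between frame_small and anything else below 0.01 N and linear speed of frame_small above 0.6 m/s) or (contact force between frame_round and anything else below 0.01 N and linear speed of frame_round above 0.6 m/s)).
It fails at once if the carved sun is knocked over or shifted by more than 20 mm (distance of sun from where it was at the start of the episode above 0.02 m or angle between sun's own z axis and vertical above 0.35 rad).
It fails at once if the jar is knocked over or shifted by more than 20 mm (distance of jar from where it was at the start of the episode above 0.02 m or angle between jar's own z axis and vertical above 0.35 rad).
It also fails if it takes over 106 s, if anything falls off the work surface, if the arm or the gripper's body presses on something with over 40 N, if the wrist force passes 120 N, or if a joint passes its speed limit or range.

## Working session

There is one attempt and no reset: what is moved stays moved. The work goes in short steps, Python scripts to look and compute and a shell command to move; the robot and the scene stay as the last step left them, time stands still between calls to the robot, and variables do not carry over. Pictures are saved under pics/ and viewed, at most 14 in all, crops included, and the job is handed in when it is done.

```bash
mkdir -p pics; cat > h.py <<'E'
from rig import ctrl
import numpy as np, cv2
def rays(n,px,z):
    c=ctrl.get_calibration(n);K=np.array(c["K"]);R=np.array(c["rotation"]);o=np.array(c["origin"])
    px=np.atleast_2d(px).astype(float)
    d=np.c_[px,np.ones(len(px))]@np.linalg.inv(K).T@R.T
    return o+d*((z-o[2])/d[:,2])[:,None]
E
python3 - <<'E'
from h import *
for n in("scene","top"):
    p,d=ctrl.capture(n); cv2.imwrite(f"pics/{n}0.png",p); np.save(f"{n}0.npy",d)
    c=ctrl.get_calibration(n);print(n,c)
s=ctrl.sense();print(s)
E
```

```text
scene {'K': array([[456.78277588,   0.        , 259.7454244 ],
       [  0.        , 456.78277588, 194.60943367],
       [  0.        ,   0.        ,   1.        ]]), 'origin': array([1110.41165166, -105.10582762, 1199.50747822]), 'rotation': array([-0.20642451,  0.73798875,  0.61651941, -0.18073555])}
top {'K': array([[498.20913598,   0.        , 250.55908713],
       [  0.        , 498.20913598, 196.46943241],
       [  0.        ,   0.        ,   1.        ]]), 'origin': array([ 158.88925667,  -17.34215762, 1561.83702475]), 'rotation': array([-0.06573481,  0.70852056, -0.6997064 ,  0.06394137])}
{'time_s': 0.1, 'joints': array([ 1.04755028e+00,  3.13411560e-01,  1.49833183e+00,  4.27015239e-06,
        1.33099851e+00, -2.23410814e-01]), 'dq': array([-5.85688809e-04, -2.86106434e-03, -2.33026333e-03, -6.09959164e-05,
        1.53767752e-03, -7.56042293e-04]), 'tau': array([ 3.12720797e-03, -4.12897360e+01, -2.60141087e+01, -1.67155818e-04,
        3.03173569e-03, -1.93766300e-05]), 'eef_pos': array([154.96994842, 501.37893383, 230.79436204]), 'ee_rot': array([-2.11506251e-04,  1.49357151e-01,  9.88783147e-01, -5.34287998e-04]), 'force': array([-0.12342698,  0.3414047 , -0.04453093]), 'wrist_torque': array([-0.01198468,  0.00956861, -0.0072481 ]), 'grip_force': 0.0, 'grip_width': 1.0012242673910114}
```

View pics/top0.png

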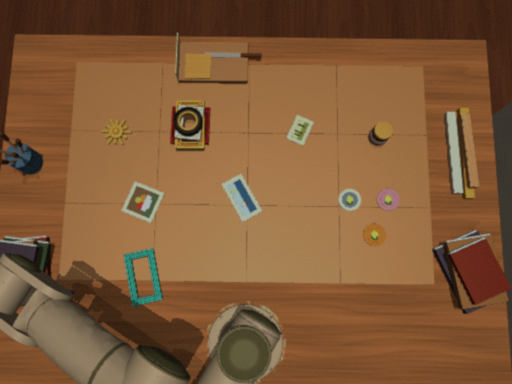

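View pics/scene0.png

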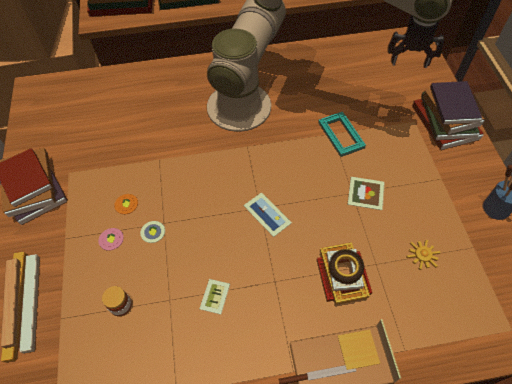

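```bash
sed -i 's/R=np.array(c\["rotation"\])/R=Rot.from_quat(np.roll(c["rotation"],-1)).as_matrix()/; 2a from scipy.spatial.transform import Rotation as Rot' h.py
python3 - <<'E'
from h import *
B={"top":dict(round=(335,185,364,214),small=(280,108,320,150),long=(215,168,268,226),square=(116,176,170,226)),
"scene":dict(round=(136,217,168,246),small=(195,275,235,318),long=(240,188,296,240),square=(343,172,390,214))}
for n in B:
    p=cv2.imread(f"pics/{n}0.png"); hsv=cv2.cvtColor(p,cv2.COLOR_BGR2HSV)
    for k,(a,b,c,d) in B[n].items():
        # cream card vs tan cloth: blue channel bright
        m=((p[b:d,a:c,0]>135)).astype(np.uint8)
        cs,_=cv2.findContours(m,cv2.RETR_EXTERNAL,cv2.CHAIN_APPROX_NONE)
        q=max(cs,key=cv2.contourArea)[:,0]+[a,b]
        w=rays(n,q,2)[:,:2].astype(np.float32)
        r=cv2.minAreaRect(w); bx=cv2.boxPoints(r);e=[bx[1]-bx[0],bx[2]-bx[1]];e=max(e,key=np.linalg.norm)
        print(n,k,np.round(r[0],1),np.round(r[1],1),"yaw long %.3f"%(np.arctan2(e[1],e[0])%np.pi))
t=cv2.imread("pics/top0.png");s=cv2.imread("pics/scene0.png")
def cr(p,a,b,w,h):return cv2.resize(p[b:b+h,a:a+w],(400,300),interpolation=cv2.INTER_CUBIC)
cv2.imwrite("pics/c1.png",np.vstack([np.hstack([cr(t,150,88,80,60+12),cr(s,300,230,88,76)]),np.hstack([cr(t,325,180,88,66),cr(s,95,190,88,66)])]))
E
```

```text
top round [ 443.6 -327. ] [66.8 67. ] yaw long 2.356
top small [ 672.6 -169. ] [56.6 84.9] yaw long 2.725
top long [446.   18.2] [138.1  69.8] yaw long 0.524
top square [428.1 332.2] [101.2 101.2] yaw long 2.762
scene round [ 441.8 -323.6] [68.6 66.2] yaw long 1.389
scene small [ 671.7 -167.2] [58.7 87.3] yaw long 2.720
scene long [445.4  18.7] [137.9  68.6] yaw long 0.524
scene square [427.2 333.4] [102.5 102.1] yaw long 1.193
```

View pics/c1.png

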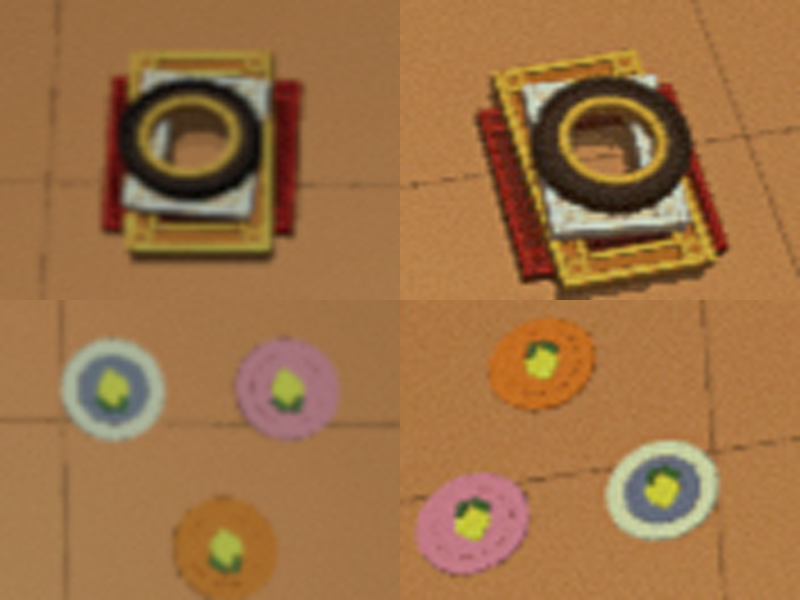

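The target round card is the cream one with the blue centre at top (349,199). Pink (388,199) and orange (374,234) are decoys. The long frame I want is the gilded one in the pile at top (190,125), not the turquoise one at (143,277). Next I'll measure the pile.

```bash
cat >> h.py <<'E'
def cloud(n,d):
    c=ctrl.get_calibration(n);K=np.array(c["K"]);R=Rot.from_quat(np.roll(c["rotation"],-1)).as_matrix()
    v,u=np.mgrid[:384,:512]
    return (np.stack([(u-K[0,2])/K[0,0]*d,(v-K[1,2])/K[1,1]*d,d],-1)@R.T)+np.array(c["origin"])
def rect(w):
    r=cv2.minAreaRect(w[:,:2].astype(np.float32));bx=cv2.boxPoints(r);e=max([bx[1]-bx[0],bx[2]-bx[1]],key=np.linalg.norm)
    return np.round(r[0],1),np.round(r[1],1),round(float(np.arctan2(e[1],e[0])%np.pi),3)
E
python3 - <<'E'
from h import *
for n in("top","scene"):
    P=cloud(n,np.load(f"{n}0.npy")); g=cv2.cvtColor(cv2.imread(f"pics/{n}0.png"),cv2.COLOR_BGR2HSV)
    near=(np.hypot(P[...,0]-690,P[...,1]-190)<130)
    for k,z in dict(round=72,small=54,long=36,square=18).items():
        m=near&(abs(P[...,2]-z)<5)
        w=P[m]; print(n,k,m.sum(),np.round(np.median(w[:,2])),*rect(w), "circ",np.round(cv2.minEnclosingCircle(w[:,:2].astype(np.float32))[0],1))
    # sun / jar
E
```

```text
top round 379 72.0 [674.1 188.7] [90.6 91.7] 1.609 circ [675.4 190.6]
top small 208 54.0 [676.3 185.4] [ 83.1 109.6] 3.053 circ [677.  184.5]
top long 391 36.0 [677.1 186.6] [162.2  92. ] 0.013 circ [675.5 187.4]
top square 265 18.0 [678.6 197.6] [151.2 201.2] 1.825 circ [702.1 203.7]
scene round 561 70.0 [676.  189.9] [91.5 92.7] 2.214 circ [675.  190.4]
scene small 299 54.0 [676.4 186.2] [ 84.4 109.7] 3.053 circ [676.  188.7]
scene long 589 35.0 [676.8 187.6] [161.8  93.1] 0.026 circ [677.4 187.7]
scene square 403 17.0 [682.7 189.7] [125.1 150. ] 3.127 circ [680.5 188.9]
```

```bash
cat >> h.py <<'E'
def go(x,y,z,yawy=None):
    s=ctrl.sense();R=Rot.from_quat(np.roll(s["ee_rot"],-1)).as_matrix()
    d=R.T@(np.array([x,y,z])-s["eef_pos"]); cur=np.arctan2(R[1,1],R[0,1])
    sp=0 if yawy is None else -(yawy-cur+np.pi/2)%np.pi; sp=0 if yawy is None else (sp-np.pi/2 if True else 0)
    print("t %.1f tcp"%s["time_s"],np.round(s["eef_pos"],1),"yaw_y %.3f"%cur,"norm",np.round(d/200,4),"spin",round(sp/np.pi,4))
E
python3 -c "
from h import *
go(664.3,155.1,90)
go(0,0,0,1.17)"
python3 -m pendant '[[[-0.98,-0.3,0,0,1],[-0.98,-0.3,0,0,1],[-0.98,-0.3,0,0,1],[-0.98,-0.3,0,0,1],[-0.98,-0.3,0,0,1]]]' 60
python3 -m pendant '[[[-0.98,-0.3,0,0,0.5],[-0.98,-0.3,0,0,0.5],[-0.98,-0.3,0,0,0.5],[-0.98,-0.3,0,0,0.5],[-0.98,-0.3,0,0,0.5],[-0.98,-0.3,0,0,0.5]]]'
python3 -c "
from h import *
go(664.3,155.1,110)"
```

```text
t 0.1 tcp [155.  501.4 230.8] yaw_y 1.271 norm [-2.9446 -0.9012  0.7042] spin 0.0
t 0.1 tcp [155.  501.4 230.8] yaw_y 1.271 norm [-5.0000e-04 -2.6226e+00  1.1569e+00] spin 0.0321
time_s: 0.6
eef_pos: [328.1, 383.6, 230.9]
ee_rot: [0.0, 0.152, 0.988, -0.001]
force: [0.7, 1.0, -0.9]
grip_width: 0.994
grip_force: 0.0
time_s: 1.2
eef_pos: [494.4, 270.8, 230.6]
ee_rot: [-0.001, 0.15, 0.989, -0.0]
force: [-0.3, 0.8, -0.8]
grip_width: 0.498
grip_force: 0.0
t 1.2 tcp [494.4 270.8 230.6] yaw_y 1.269 norm [-0.9838 -0.2998  0.602 ] spin 0.0
```

```bash

python3 -m pendant '[[[-0.984,-0.3,0.4,0,0.5],[-0.984,-0.3,0.6,0,0.5],[-0.984,-0.3,0.6,0,0.5],[-0.984,-0.3,0.6,0,0.5],[-0.984,-0.3,0.6,0,0.5],[-0.984,-0.3,0.6,0,0.5],[-0.984,-0.3,0.6,0,0.5],[-0.984,-0.3,0.6,0,0.5]]]'
python3 - <<'E'
from h import *
go(664.3,155.1,57.5)
p,d=ctrl.capture("scene");q,e=ctrl.capture("top")
P=cloud("scene",d);c=P[(abs(P[...,2]-72)<4)&(np.hypot(P[...,0]-675,P[...,1]-190)<60)]
print(rect(c))
cv2.imwrite("pics/c2.png",np.hstack([cv2.resize(p[200:320,280:400],(400,400)),cv2.resize(q[60:160,140:240],(400,400))]))
E
```

```text
time_s: 2.0
eef_pos: [663.8, 157.6, 112.6]
ee_rot: [0.001, 0.148, 0.989, 0.0]
force: [0.0, 1.1, -0.1]
grip_width: 0.501
grip_force: 0.0
t 2.0 tcp [663.8 157.6 112.6] yaw_y 1.273 norm [-0.006  -0.0115  0.2755] spin 0.0
(array([678. , 188.1]), array([90.9, 86.9]), 0.93)
```

View pics/c2.png

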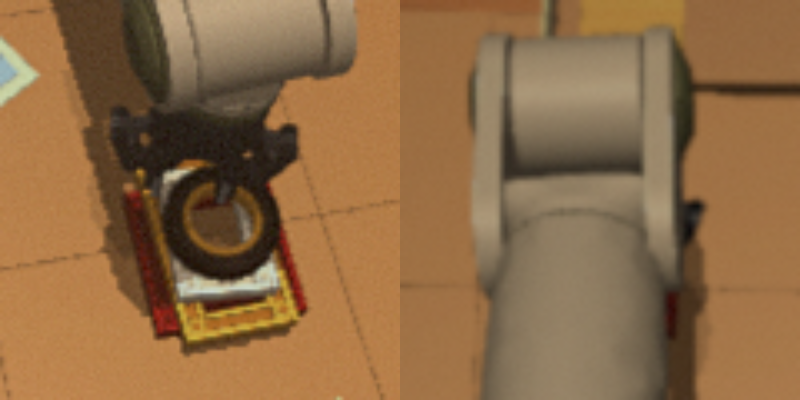

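The gripper is above the ring's −y side. The inner finger points into the opening, so I'll descend and grip.

```bash

python3 -m pendant '[[[0,0,0.1,0,0.5],[0,0,0.2,0,0.5],[0,0,0.265,0,0.5],[0,0,0.265,0,0.5],[0,0,0.265,0,0.5],[0,0,0.265,0,0.2],[0,0,0.265,0,0],[0,0,0.265,0,0],[0,0,0.265,0,0],[0,0,0.265,0,0],[0,0,0.265,0,0],[0,0,0.265,0,0]]]' 60
python3 -c "
from h import *
go(664.3,155.1,57.5)"
```

```text
time_s: 3.3
eef_pos: [665.1, 155.8, 59.9]
ee_rot: [0.001, 0.149, 0.989, 0.0]
force: [-1.7, -0.3, 5.5]
grip_width: 0.23
grip_force: 55.6
t 3.3 tcp [665.1 155.8  59.9] yaw_y 1.271 norm [ 0.0028 -0.0043  0.0119] spin 0.0
```

```bash

python3 -m pendant '[[[0,0,-0.03,0,0],[0,0,-0.06,0,0],[0,0,-0.15,0,0],[0,0,-0.28,0,0],[0,0,-0.4,0,0],[0,0,-0.4,0,0]]]'
python3 - <<'E'
from h import *
p,d=ctrl.capture("scene")
cv2.imwrite("pics/c3.png",cv2.resize(p[170:330,270:430],(500,500)))
go(432.5,-360,100)
E
```

```text
time_s: 3.9
eef_pos: [665.9, 155.8, 142.4]
ee_rot: [0.003, 0.149, 0.989, 0.001]
force: [0.4, 0.3, -2.2]
grip_width: 0.226
grip_force: 55.5
t 4.0 tcp [665.  155.8 139.8] yaw_y 1.271 norm [ 0.3497 -2.8073  0.1953] spin 0.0
```

View pics/c3.png

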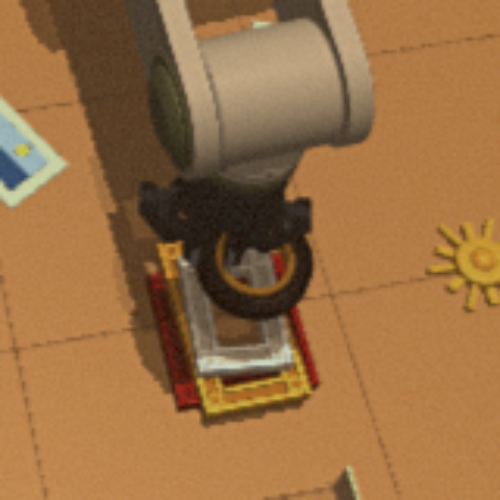

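The ring is held and level, and the pile below it is undisturbed. I'll carry it to the round picture.

```bash

python3 -m pendant '[[[0.02,-0.15,0,0,0],[0.04,-0.35,0,0,0],[0.08,-0.55,0,0,0],[0.1,-0.75,0,0,0],[0.116,-0.936,0,0,0],[0.116,-0.936,0,0,0]]]'
python3 -m pendant '[[[0.02,-0.15,0,0,0],[0.04,-0.35,0,0,0],[0.08,-0.55,0,0,0],[0.1,-0.75,0,0,0],[0.116,-0.936,0,0,0],[0.116,-0.936,0,0,0]]]'
python3 -m pendant '[[[0.02,-0.15,0,0,0],[0.04,-0.35,0,0,0],[0.08,-0.55,0,0,0],[0.1,-0.75,0.1,0,0],[0.116,-0.9,0.2,0,0],[0.116,-0.936,0.3,0,0],[0.116,-0.936,0.3,0,0],[0.116,-0.936,0.3,0,0],[0.116,-0.936,0.3,0,0]]]'
python3 - <<'E'
from h import *
p,d=ctrl.capture("scene");go(432.5,-360,60)
P=cloud("scene",d);m=(P[...,2]>72)&(P[...,2]<108)&(np.hypot(P[...,0]-443,P[...,1]+325)<70)&(p.max(-1)<110)
c=P[m];print(m.sum(),rect(c),np.percentile(c[:,2],[5,50,95]))
cv2.imwrite("pics/c4.png",cv2.resize(p[170:290,90:210],(500,500)))
E
```

```text
time_s: 4.55
eef_pos: [585.2, -19.7, 137.0]
ee_rot: [-0.001, 0.151, 0.988, -0.0]
force: [0.0, 0.1, -1.0]
grip_width: 0.228
grip_force: 55.6
time_s: 5.15
eef_pos: [508.2, -191.0, 137.2]
ee_rot: [-0.001, 0.151, 0.988, 0.0]
force: [-0.9, 0.5, -1.2]
grip_width: 0.231
grip_force: 55.7
time_s: 6.05
eef_pos: [433.1, -359.5, 79.2]
ee_rot: [0.0, 0.149, 0.989, -0.0]
force: [-0.0, 0.4, -0.9]
grip_width: 0.225
grip_force: 55.8
t 6.1 tcp [ 433.  -359.7   79.3] yaw_y 1.272 norm [ 0.0021 -0.0023  0.0965] spin 0.0
509 (array([ 445.8, -323.4]), array([91.3, 91.3]), 0.614) [76.99142938 88.35077535 98.76566959]
```

View pics/c4.png

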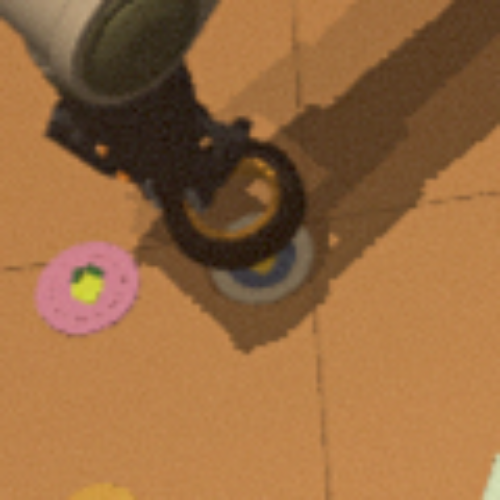

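```bash

python3 -m pendant '[[[0,0,0.12,0,0],[0,0,0.22,0,0],[0,0,0.29,0,0],[0,0,0.33,0,0],[0,0,0.345,0,0],[0,0,0.355,0,0],[0,0,0.357,0,0],[0,0,0.357,0,0],[0,0,0.357,0,0],[0,0,0.357,0,0]]]'
python3 -m pendant '[[[0,0,0,0,0.5],[0,0,0,0,0.5],[0,0,0,0,0.5],[0,0,0,0,0.5],[0,0,0,0,0.5],[0,0,-0.15,0,0.5],[0,0,-0.4,0,0.5],[0,0,-0.6,0,0.5],[0,0,-0.6,0,0.5],[0,0,-0.6,0,0.5]]]'
```

```text
time_s: 7.1
eef_pos: [432.4, -360.5, 7.8]
ee_rot: [0.001, 0.149, 0.989, -0.0]
force: [-0.6, 1.8, 5.7]
grip_width: 0.227
grip_force: 56.5
time_s: 8.1
eef_pos: [432.2, -360.4, 127.3]
ee_rot: [0.0, 0.149, 0.989, -0.0]
force: [-0.3, 0.7, -1.1]
grip_width: 0.504
grip_force: 0.0
```

```bash

python3 - <<'E'
from h import *
for n in("scene","top"):
    p,d=ctrl.capture(n);P=cloud(n,d)
    for k,z in dict(small=54,long=36,square=18).items():
        m=(np.hypot(P[...,0]-677,P[...,1]-187)<(75 if k=="small" else 110))&(abs(P[...,2]-z)<4); print(n,k,rect(P[m]))
    m=(np.hypot(P[...,0]-443,P[...,1]+325)<70)&(abs(P[...,2]-20)<4); print("ring",n,rect(P[m]),P[m][:,2].mean())
go(673.6,156,100,1.482)
E
```

```text
scene small (array([676.9, 187.9]), array([ 81.2, 109.6]), 3.057)
scene long (array([677.5, 188.3]), array([162.1,  93.1]), 0.021)
scene square (array([683.4, 189.4]), array([125. , 148.6]), 3.129)
ring scene (array([ 442.2, -326.4]), array([94.1, 90.1]), 0.339) 19.177505224470224
top small (array([676.7, 186.4]), array([ 80.2, 110.1]), 3.057)
top long (array([677., 187.]), array([161.8,  91.7]), 0.006)
top square (array([679.4, 188.3]), array([125. , 123.4]), 1.564)
ring top (array([ 476.2, -297. ]), array([0., 0.]), 0.0) 18.68903780890173
t 8.2 tcp [ 431.7 -359.8  125.6] yaw_y 1.271 norm [-0.3943  2.8209  0.131 ] spin -0.0672
```

```bash

python3 -m pendant '[[[-0.13,0.94,0,0,0.5],[-0.13,0.94,0,0,0.5],[-0.13,0.94,0,0,0.5],[-0.13,0.94,0,0,0.5],[-0.13,0.94,0,0,0.5]]]'
python3 -m pendant '[[[-0.13,0.94,0,0,0.5],[-0.13,0.94,0,0,0.5],[-0.13,0.94,0,0,0.5],[-0.13,0.94,0,0,0.5],[-0.13,0.94,0,0,0.5]]]'
python3 -m pendant '[[[-0.13,0.94,0,-0.068,0.5],[-0.13,0.94,0,-0.068,0.5],[-0.13,0.94,0,-0.068,0.5],[-0.13,0.94,0,-0.068,0.5],[-0.13,0.94,0,-0.068,0.5],[-0.13,0.94,0.1,-0.068,0.5],[-0.13,0.94,0.2,-0.068,0.5],[-0.13,0.94,0.2,-0.068,0.5],[-0.13,0.94,0.2,-0.068,0.5]]]'
python3 -c "
from h import *
go(674.3,157.1,40.5,1.486)"
```

```text
time_s: 8.7
eef_pos: [513.2, -184.1, 125.5]
ee_rot: [-0.001, 0.147, 0.989, 0.001]
force: [-0.5, -0.2, -0.8]
grip_width: 0.499
grip_force: 0.0
time_s: 9.2
eef_pos: [593.4, -12.9, 125.3]
ee_rot: [-0.001, 0.147, 0.989, 0.0]
force: [-0.5, 0.5, -0.2]
grip_width: 0.503
grip_force: 0.0
time_s: 10.1
eef_pos: [673.1, 154.2, 86.7]
ee_rot: [-0.001, 0.044, 0.999, -0.0]
force: [-0.1, 0.1, -0.1]
grip_width: 0.501
grip_force: 0.0
t 10.1 tcp [673.1 154.2  86.7] yaw_y 1.483 norm [-0.0047  0.0152  0.231 ] spin -0.0008
```

```bash

python3 -m pendant '[[[-0.005,0.015,0.1,0,0.5],[-0.005,0.015,0.18,0,0.5],[-0.005,0.015,0.231,0,0.5],[-0.005,0.015,0.231,0,0.5],[-0.005,0.015,0.231,0,0.5],[-0.005,0.015,0.231,0,0.2],[-0.005,0.015,0.231,0,0],[-0.005,0.015,0.231,0,0],[-0.005,0.015,0.231,0,0],[-0.005,0.015,0.231,0,0],[-0.005,0.015,0.231,0,0],[-0.005,0.015,0.231,0,0]]]'
python3 -m pendant '[[[0,0,-0.03,0,0],[0,0,-0.06,0,0],[0,0,-0.15,0,0],[0,0,-0.28,0,0],[0,0,-0.4,0,0],[0,0,-0.4,0,0]]]'
python3 - <<'E'
from h import *
# small print centre (672.2,-168.1), x yaw 2.722 -> y axis 1.151
a=2.722-np.pi/2
go(672.2-30*np.cos(a),-168.1-30*np.sin(a),60,a)
p,d=ctrl.capture("scene");P=cloud("scene",d)
m=(P[...,2]>90)&(P[...,2]<150)&(np.hypot(P[...,0]-677,P[...,1]-187)<70)&(p.min(-1)>100)
c=P[m];print(m.sum(),rect(c),np.percentile(c[:,2],[2,50,98]))
cv2.imwrite("pics/c5.png",cv2.resize(p[170:330,270:430],(500,500)))
E
```

```text
time_s: 11.3
eef_pos: [675.0, 158.5, 41.9]
ee_rot: [0.001, 0.043, 0.999, 0.0]
force: [-0.9, -0.1, 5.4]
grip_width: 0.215
grip_force: 60.9
time_s: 11.9
eef_pos: [675.9, 158.6, 124.8]
ee_rot: [0.003, 0.043, 0.999, 0.0]
force: [0.5, 0.0, -0.8]
grip_width: 0.216
grip_force: 60.1
t 11.9 tcp [675.9 158.6 124.8] yaw_y 1.485 norm [-0.0707 -1.7711  0.3226] spin 0.1062
216 (array([708.3, 186.6]), array([80.8, 46.7]), 1.497) [131.08325253 136.52663962 140.94612228]
```

View pics/c5.png

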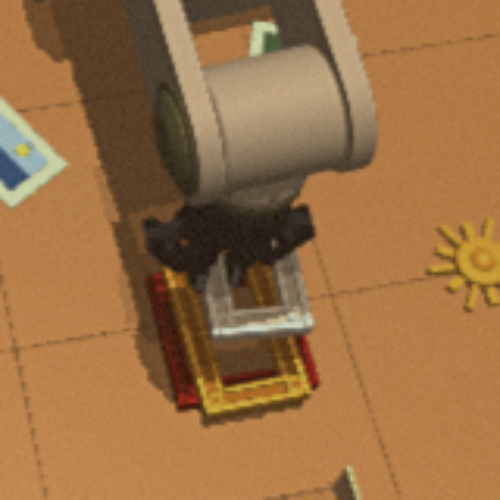

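```bash

python3 -m pendant '[[[-0.005,-0.15,0,0,0],[-0.015,-0.35,0,0,0],[-0.02,-0.55,0,0,0],[-0.03,-0.75,0,0,0],[-0.035,-0.885,0,0,0],[-0.035,-0.885,0,0,0]]]'
python3 -m pendant '[[[-0.005,-0.15,0,0.02,0],[-0.015,-0.35,0,0.05,0],[-0.02,-0.55,0,0.08,0],[-0.03,-0.75,0.05,0.106,0],[-0.035,-0.885,0.15,0.106,0],[-0.035,-0.885,0.25,0.106,0],[-0.035,-0.885,0.32,0.106,0],[-0.035,-0.885,0.32,0.106,0],[-0.035,-0.885,0.32,0.106,0],[-0.035,-0.885,0.32,0.106,0]]]'
python3 - <<'E'
from h import *
a=2.722-np.pi/2
go(672.2-30*np.cos(a),-168.1-30*np.sin(a),7.5,a)
p,d=ctrl.capture("scene");P=cloud("scene",d)
m=(P[...,2]>45)&(P[...,2]<110)&(np.hypot(P[...,0]-672,P[...,1]+168)<75)&(p.min(-1)>100)
c=P[m];print(m.sum(),rect(c),np.percentile(c[:,2],[2,50,98]))
cv2.imwrite("pics/c6.png",cv2.resize(p[220:340,150:270],(500,500)))
E
```

```text
time_s: 12.55
eef_pos: [665.4, -22.1, 119.0]
ee_rot: [-0.001, 0.045, 0.999, -0.0]
force: [-0.5, 0.3, -1.2]
grip_width: 0.213
grip_force: 60.0
time_s: 13.55
eef_pos: [658.6, -194.9, 57.9]
ee_rot: [0.001, 0.208, 0.978, -0.0]
force: [0.0, 0.3, -0.0]
grip_width: 0.215
grip_force: 60.0
t 13.6 tcp [ 658.6 -194.9   57.9] yaw_y 1.153 norm [-7.10e-03  2.00e-04  2.52e-01] spin 0.0005
320 (array([ 669.9, -166.3]), array([ 78.9, 108.6]), 2.711) [62.71907537 69.22900963 73.79742614]
```

View pics/c6.png

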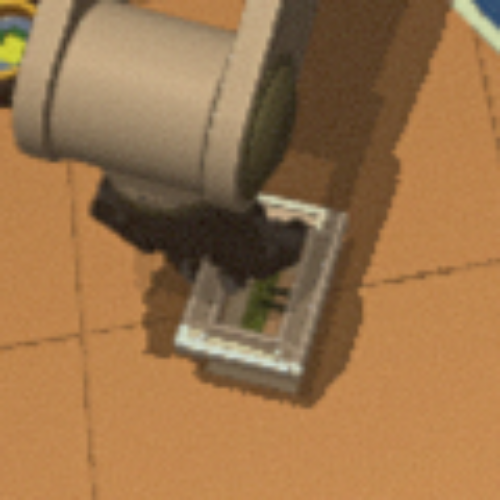

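The frame is in line over the cypress card, so I'll lower and release it.

```bash

python3 -m pendant '[[[-0.008,0,0.1,0,0],[-0.008,0,0.18,0,0],[-0.008,0,0.22,0,0],[-0.008,0,0.235,0,0],[-0.008,0,0.245,0,0],[-0.008,0,0.25,0,0],[-0.008,0,0.25,0,0],[-0.008,0,0.25,0,0],[-0.008,0,0.25,0,0]]]'
python3 -m pendant '[[[0,0,0,0,0.5],[0,0,0,0,0.5],[0,0,0,0,0.5],[0,0,0,0,0.5],[0,0,0,0,0.5],[0,0,-0.15,0,0.5],[0,0,-0.4,0,0.5],[0,0,-0.5,0,0.5],[0,0,-0.5,0,0.5]]]'
python3 - <<'E'
from h import *
# long frame centre (677.2,187.7) x yaw .015 -> y axis 1.586; -y rail offset 36
a=.014+np.pi/2
go(677.2-36*np.cos(a),187.7-36*np.sin(a),80,a)
E
```

```text
time_s: 14.5
eef_pos: [659.8, -196.2, 7.9]
ee_rot: [0.001, 0.208, 0.978, -0.0]
force: [-1.9, 0.3, 6.1]
grip_width: 0.215
grip_force: 60.9
time_s: 15.4
eef_pos: [660.8, -196.8, 110.8]
ee_rot: [0.003, 0.208, 0.978, -0.001]
force: [0.1, 0.4, -0.1]
grip_width: 0.501
grip_force: 0.0
t 15.4 tcp [ 660.8 -196.8  110.8] yaw_y 1.152 norm [0.633  1.6259 0.1492] spin -0.1378
```

```bash

python3 -m pendant '[[[0.316,0.813,0,-0.05,0.5],[0.316,0.813,0,-0.1,0.5],[0.316,0.813,0,-0.138,0.5],[0.316,0.813,0,-0.138,0.5],[0.316,0.813,0,-0.138,0.5],[0.316,0.813,0,-0.138,0.5]]]'
python3 - <<'E'
from h import *
a=.014+np.pi/2
p,d=ctrl.capture("scene");P=cloud("scene",d)
m=(np.hypot(P[...,0]-677,P[...,1]-187)<110)&(abs(P[...,2]-36)<4); print(rect(P[m]))
m=(np.hypot(P[...,0]-672,P[...,1]+168)<75)&(abs(P[...,2]-20)<4); print("small",rect(P[m]))
go(677.2-36*np.cos(a),187.7-36*np.sin(a),80,a)
E
```

```text
time_s: 16.0
eef_pos: [667.5, -21.8, 105.6]
ee_rot: [-0.001, -0.007, 1.0, 0.0]
force: [-0.4, 0.1, -0.9]
grip_width: 0.492
grip_force: 0.0
(array([677.2, 188.2]), array([161.9,  93.4]), 0.015)
small (array([ 671.1, -167.7]), array([ 79.7, 109.3]), 2.716)
t 16.1 tcp [667.5 -22.7 105.8] yaw_y 1.584 norm [-0.0628  0.871   0.129 ] spin -0.0001
```

```bash

python3 -m pendant '[[[-0.063,0.87,0,0,0.5],[-0.063,0.87,0,0,0.5],[-0.063,0.87,0,0,0.5],[-0.063,0.87,0.1,0,0.5],[-0.063,0.87,0.24,0,0.5],[-0.063,0.87,0.24,0,0.5],[-0.063,0.87,0.24,0,0.5],[-0.063,0.87,0.24,0,0.5],[-0.063,0.87,0.24,0,0.5]]]'
python3 -c "
from h import *
a=.014+np.pi/2
go(677.2-36*np.cos(a),187.7-36*np.sin(a),22,a)"
```

```text
time_s: 16.95
eef_pos: [678.7, 151.4, 60.3]
ee_rot: [0.001, -0.007, 1.0, 0.0]
force: [-0.2, 0.4, -0.3]
grip_width: 0.5
grip_force: 0.0
t 16.9 tcp [678.7 151.4  60.3] yaw_y 1.584 norm [0.0056 0.0014 0.1915] spin -0.0003
```

```bash

python3 -m pendant '[[[0.005,0,0.1,0,0.5],[0.005,0,0.16,0,0.5],[0.005,0,0.19,0,0.5],[0.005,0,0.19,0,0.5],[0.005,0,0.19,0,0.5],[0.005,0,0.19,0,0.2],[0.005,0,0.19,0,0],[0.005,0,0.19,0,0],[0.005,0,0.19,0,0],[0.005,0,0.19,0,0],[0.005,0,0.19,0,0],[0.005,0,0.19,0,0]]]' 80
python3 -m pendant '[[[0,0,-0.03,0,0],[0,0,-0.06,0,0],[0,0,-0.15,0,0],[0,0,-0.28,0,0],[0,0,-0.4,0,0],[0,0,-0.4,0,0]]]'
python3 - <<'E'
from h import *
a=.524+np.pi/2
go(445.7-36*np.cos(a),18.5-36*np.sin(a),60,a)
p,d=ctrl.capture("scene")
cv2.imwrite("pics/c7.png",cv2.resize(p[170:330,270:430],(500,500)))
E
```

```text
time_s: 18.15
eef_pos: [677.4, 152.3, 21.8]
ee_rot: [0.001, -0.007, 1.0, 0.0]
force: [-1.4, -0.1, 5.0]
grip_width: 0.209
grip_force: 79.0
time_s: 18.75
eef_pos: [678.5, 152.4, 104.7]
ee_rot: [0.003, -0.007, 1.0, 0.0]
force: [-0.4, -0.4, -0.4]
grip_width: 0.207
grip_force: 78.4
t 18.8 tcp [678.5 152.4 104.7] yaw_y 1.585 norm [ 1.0872 -0.8101  0.2163] spin -0.1622
```

View pics/c7.png

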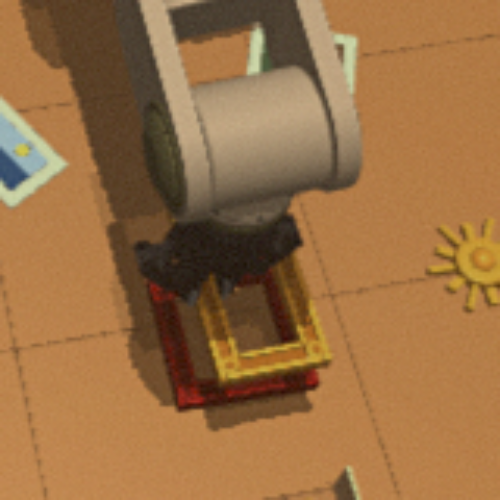

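The long frame is held level and the red square stays on the bench. I'll carry the long frame to the boat card.

```bash

python3 -m pendant '[[[0.08,-0.06,0,-0.02,0],[0.2,-0.15,0,-0.05,0],[0.35,-0.26,0,-0.08,0],[0.5,-0.38,0,-0.11,0],[0.65,-0.5,0,-0.14,0],[0.8,-0.62,0,-0.162,0],[0.8,-0.62,0,-0.162,0]]]'
python3 - <<'E'
from h import *
a=.524+np.pi/2
go(445.7-36*np.cos(a),18.5-36*np.sin(a),50,a)
p,d=ctrl.capture("scene");P=cloud("scene",d)
m=(np.hypot(P[...,0]-683,P[...,1]-189)<110)&(abs(P[...,2]-17)<5)&(p[...,2]>1.8*p[...,1].astype(float)); print("square",rect(P[m]))
E
```

```text
time_s: 19.5
eef_pos: [515.1, 24.4, 99.2]
ee_rot: [-0.002, -0.258, 0.966, 0.001]
force: [1.0, 0.4, -1.0]
grip_width: 0.209
grip_force: 78.4
t 19.5 tcp [515.1  24.4  99.2] yaw_y 2.094 norm [ 0.314  -0.0331  0.2474] spin -0.0004
square (array([679.7, 189.5]), array([125.7, 127. ]), 3.13)
```

```bash

python3 -m pendant '[[[0.1,-0.01,0.05,0,0],[0.22,-0.02,0.12,0,0],[0.31,-0.033,0.2,0,0],[0.314,-0.033,0.24,0,0],[0.314,-0.033,0.24,0,0],[0.314,-0.033,0.24,0,0],[0.314,-0.033,0.24,0,0],[0.314,-0.033,0.24,0,0]]]'
python3 - <<'E'
from h import *
a=.524+np.pi/2
go(445.7-36*np.cos(a),18.5-36*np.sin(a),6,a)
p,d=ctrl.capture("scene");P=cloud("scene",d);h=cv2.cvtColor(p,cv2.COLOR_BGR2HSV)
m=(np.hypot(P[...,0]-446,P[...,1]-18)<105)&(P[...,2]>45)&(P[...,2]<75)&(h[...,1]>120); print("long",rect(P[m]),np.percentile(P[m][:,2],[2,50,98]))
cv2.imwrite("pics/c8.png",cv2.resize(p[150:270,210:330],(500,500)))
E
```

```text
time_s: 20.35
eef_pos: [468.2, -10.8, 53.1]
ee_rot: [0.0, -0.259, 0.966, -0.0]
force: [-0.1, 0.2, -1.6]
grip_width: 0.21
grip_force: 78.4
t 20.4 tcp [468.2 -10.8  53.1] yaw_y 2.095 norm [0.0244 0.0036 0.2355] spin -0.0
long (array([454.5,  15.9]), array([161.1, 103.4]), 0.527) [51.42516818 64.8657775  71.06683731]
```

View pics/c8.png

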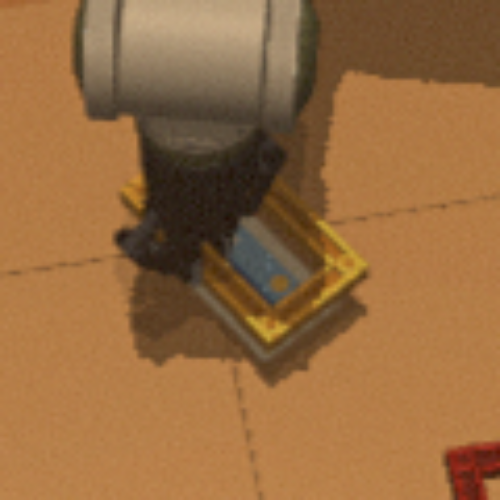

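```bash

python3 -m pendant '[[[0.027,0.003,0.09,0,0],[0.027,0.003,0.16,0,0],[0.027,0.003,0.2,0,0],[0.027,0.003,0.22,0,0],[0.027,0.003,0.23,0,0],[0.027,0.003,0.236,0,0],[0.027,0.003,0.236,0,0],[0.027,0.003,0.236,0,0],[0.027,0.003,0.236,0,0]]]'
python3 -m pendant '[[[0,0,0,0,0.5],[0,0,0,0,0.5],[0,0,0,0,0.5],[0,0,0,0,0.5],[0,0,0,0,0.5],[0,0,-0.15,0,0.5],[0,0,-0.4,0,0.5],[0,0,-0.5,0,0.5],[0,0,-0.5,0,0.5]]]'
python3 - <<'E'
from h import *
# square: centre (679.7,189), y axis yaw 1.56 ; grip -y rail offset 52
a=1.56
go(679.7-52*np.cos(a),189-52*np.sin(a),60,a)
E
```

```text
time_s: 21.3
eef_pos: [462.8, -13.3, 5.8]
ee_rot: [0.0, -0.259, 0.966, -0.0]
force: [-0.4, -1.0, -0.6]
grip_width: 0.209
grip_force: 78.5
time_s: 22.2
eef_pos: [464.1, -13.6, 108.1]
ee_rot: [0.002, -0.259, 0.966, -0.002]
force: [0.4, 0.4, -0.3]
grip_width: 0.5
grip_force: 0.0
t 22.2 tcp [464.1 -13.6 108.1] yaw_y 2.094 norm [-1.3068  0.1157  0.2455] spin 0.17
```

```bash

python3 -m pendant '[[[-0.65,0.06,0,0.05,0.5],[-0.65,0.06,0,0.1,0.5],[-0.65,0.06,0,0.15,0.5],[-0.65,0.06,0,0.17,0.5],[-0.65,0.06,0,0.17,0.5]]]'
python3 - <<'E'
from h import *
for n in("scene","top"):
    p,d=ctrl.capture(n);P=cloud(n,d)
    m=(np.hypot(P[...,0]-681,P[...,1]-189)<110)&(abs(P[...,2]-18)<5)&(p[...,2]>1.8*p[...,1].astype(float)); print("square",rect(P[m]))
    m=(np.hypot(P[...,0]-446,P[...,1]-18)<100)&(abs(P[...,2]-20)<4); print("long",rect(P[m]))
a=1.56
go(680-52*np.cos(a),189-52*np.sin(a),60,a)
E
```

```text
time_s: 22.7
eef_pos: [568.8, 62.6, 103.6]
ee_rot: [-0.001, 0.005, 1.0, 0.0]
force: [0.2, 0.7, 0.1]
grip_width: 0.502
grip_force: 0.0
square (array([680.6, 189.7]), array([124.5, 126. ]), 3.135)
long (array([446. ,  17.5]), array([163.1,  92.5]), 0.521)
square (array([679.7, 211.4]), array([ 80.9, 127. ]), 3.065)
long (array([443.6,  16.3]), array([158. ,  91.7]), 0.521)
t 22.8 tcp [568.5  61.9 104.4] yaw_y 1.562 norm [-0.5518  0.38    0.2211] spin 0.0008
```

```bash

python3 -m pendant '[[[-0.552,0.38,0,0,0.5],[-0.552,0.38,0,0,0.5],[-0.552,0.38,0.1,0,0.5],[-0.552,0.38,0.3,0,0.5],[-0.552,0.38,0.3,0,0.5],[-0.552,0.38,0.3,0,0.5],[-0.552,0.38,0.3,0,0.5],[-0.552,0.38,0.4,0,0.5],[-0.552,0.38,0.49,0,0.5],[-0.552,0.38,0.49,0,0.5],[-0.552,0.38,0.49,0,0.5]]]'
python3 -m pendant '[[[0,0,0,0,0.3],[0,0,0,0,0],[0,0,0,0,0],[0,0,0,0,0],[0,0,0,0,0],[0,0,0,0,0],[0,0,0,0,0],[0,0,0,0,0]]]' 100
python3 -m pendant '[[[0,0,-0.03,0,0],[0,0,-0.06,0,0],[0,0,-0.15,0,0],[0,0,-0.28,0,0],[0,0,-0.3,0,0],[0,0,-0.3,0,0]]]'
python3 - <<'E'
from h import *
a=1.192
go(427.7-52*np.cos(a),332.8-52*np.sin(a),60,a)
E
```

```text
time_s: 23.9
eef_pos: [681.2, 136.6, 9.6]
ee_rot: [0.001, 0.005, 1.0, 0.0]
force: [-0.0, -0.2, 0.4]
grip_width: 0.497
grip_force: 0.0
time_s: 24.7
eef_pos: [681.3, 136.8, 9.7]
ee_rot: [0.001, 0.005, 1.0, -0.0]
force: [-2.4, -0.5, 6.4]
grip_width: 0.197
grip_force: 98.6
time_s: 25.3
eef_pos: [680.7, 136.9, 68.1]
ee_rot: [0.001, 0.005, 1.0, 0.0]
force: [-0.1, -0.4, -2.0]
grip_width: 0.199
grip_force: 98.1
t 25.3 tcp [680.7 136.9  68.1] yaw_y 1.560 norm [1.3692 0.7231 0.0386] spin 0.1172
```

```bash

python3 -m pendant '[[[0.06,0.03,-0.03,0,0],[0.16,0.08,-0.08,0.03,0],[0.28,0.15,-0.1,0.06,0],[0.4,0.22,-0.1,0.09,0],[0.52,0.29,-0.1,0.117,0],[0.64,0.34,-0.1,0.117,0],[0.7,0.37,-0.1,0.117,0],[0.7,0.37,-0.1,0.117,0]]]'
python3 - <<'E'
from h import *
a=1.192
go(427.7-52*np.cos(a),332.8-52*np.sin(a),60,a)
p,d=ctrl.capture("scene");cv2.imwrite("pics/c9.png",cv2.resize(p[100:300,270:470],(500,500)))
E
```

```text
time_s: 26.1
eef_pos: [540.1, 213.0, 86.9]
ee_rot: [-0.001, 0.187, 0.982, -0.0]
force: [1.6, -0.2, -1.5]
grip_width: 0.196
grip_force: 98.1
t 26.1 tcp [540.1 213.   86.9] yaw_y 1.194 norm [0.7435 0.0903 0.1353] spin 0.0006
```

View pics/c9.png

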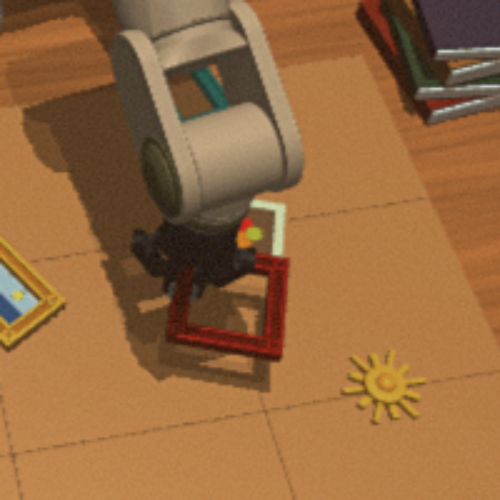

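The square frame is held level and is turning correctly toward the fruit card.

```bash

python3 -m pendant '[[[0.08,0.01,0,0,0],[0.2,0.03,0,0,0],[0.35,0.05,0,0,0],[0.5,0.07,0.05,0,0],[0.64,0.09,0.1,0,0],[0.743,0.09,0.13,0,0],[0.743,0.09,0.15,0,0],[0.743,0.09,0.15,0,0],[0.743,0.09,0.15,0,0],[0.743,0.09,0.15,0,0]]]'
python3 - <<'E'
from h import *
a=1.192
go(427.7-52*np.cos(a),332.8-52*np.sin(a),12,a)
p,d=ctrl.capture("scene");P=cloud("scene",d)
m=(np.hypot(P[...,0]-428,P[...,1]-333)<110)&(P[...,2]>35)&(P[...,2]<75)&(p[...,2]>2*p[...,1].astype(float)); print("square",rect(P[m]),np.percentile(P[m][:,2],[2,50,98]))
cv2.imwrite("pics/c10.png",cv2.resize(p[130:250,310:430],(500,500)))
E
```

```text
time_s: 27.15
eef_pos: [411.0, 283.6, 57.7]
ee_rot: [0.0, 0.189, 0.982, 0.0]
force: [1.0, -0.7, -1.5]
grip_width: 0.194
grip_force: 98.1
t 27.1 tcp [411.  283.6  57.7] yaw_y 1.191 norm [ 0.0135 -0.0009  0.2285] spin -0.0002
square (array([429.9, 332.5]), array([124.4, 125.9]), 2.774) [52.24352863 63.41939498 69.58948884]
```

View pics/c10.png

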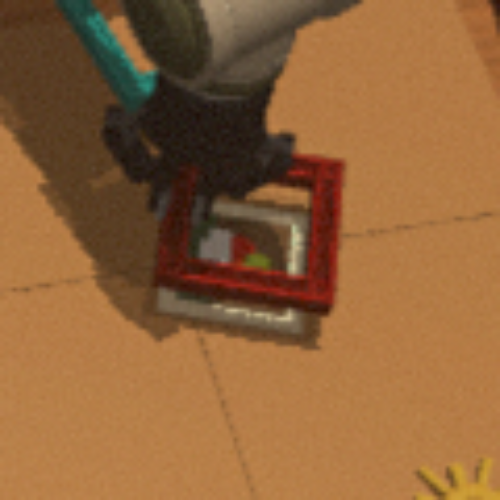

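```bash

python3 -m pendant '[[[0.012,0,0.09,0,0],[0.012,0,0.16,0,0],[0.012,0,0.2,0,0],[0.012,0,0.215,0,0],[0.012,0,0.225,0,0],[0.012,0,0.231,0,0],[0.012,0,0.231,0,0],[0.012,0,0.231,0,0],[0.012,0,0.231,0,0]]]'
python3 -m pendant '[[[0,0,0,0,0.5],[0,0,0,0,0.5],[0,0,0,0,0.5],[0,0,0,0,0.5],[0,0,0,0,0.5],[0,0,-0.15,0,0.5],[0,0,-0.4,0,0.5],[0,0,-0.8,0,0.5],[0,0,-0.8,0,0.5]]]'
python3 -m pendant '[[[0,-0.9,0,0,0.5],[0,-0.9,0,0,0.5],[0,-0.9,0,0,0.5],[0,-0.9,0,0,0.5],[0,-0.9,0,0,0.5],[0,-0.9,0,0,0.5]]]'
python3 - <<'E'
from h import *
for n in("scene","top"):
    p,d=ctrl.capture(n);P=cloud(n,d)
    for k,(x,y,r) in dict(square=(428,333,95),long=(446,18,98),small=(672,-168,75),round=(443,-325,65)).items():
        m=(np.hypot(P[...,0]-x,P[...,1]-y)<r)&(abs(P[...,2]-20)<4)
        if m.sum()>20: print(n,k,rect(P[m]),round(float(P[m][:,2].mean()),1))
    cv2.imwrite(f"pics/end_{n}.png",p)
E
```

```text
time_s: 28.1
eef_pos: [408.0, 285.0, 11.7]
ee_rot: [0.0, 0.188, 0.982, 0.0]
force: [-0.1, -1.8, 2.7]
grip_width: 0.196
grip_force: 98.6
time_s: 29.0
eef_pos: [408.3, 285.2, 175.0]
ee_rot: [0.002, 0.188, 0.982, 0.001]
force: [0.3, -0.1, -1.2]
grip_width: 0.504
grip_force: 0.0
time_s: 29.6
eef_pos: [341.4, 117.5, 171.6]
ee_rot: [0.0, 0.189, 0.982, 0.0]
force: [0.3, -0.3, -0.2]
grip_width: 0.501
grip_force: 0.0
scene square (array([426.3, 334.1]), array([124.4, 129. ]), 2.762) 19.2
scene long (array([446.1,  17.2]), array([162.4,  94. ]), 0.539) 19.1
scene small (array([ 670.6, -167.6]), array([ 80. , 109.8]), 2.714) 19.2
scene round (array([ 442.9, -325.7]), array([93.3, 89.7]), 0.228) 19.0
top square (array([426. , 332.9]), array([125.2, 124.4]), 1.186) 19.8
top long (array([445.3,  17.1]), array([160.9,  92.3]), 0.526) 19.9
top small (array([ 671.1, -169.1]), array([ 79.4, 109.7]), 2.722) 19.9
top round (array([ 442.9, -326.7]), array([89.9, 89.9]), 2.549) 19.8
```

View pics/end_scene.png

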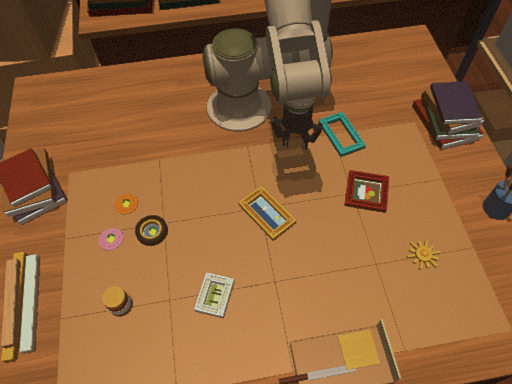

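All four frames lie flat and centred on their own pictures: round (151,230), small (215,295), long (267,212) and square (367,190). The sun and the jar look unmoved.

```bash
python3 -c "
from rig import ctrl
print(ctrl.finish_job())"
```

```text
the job is handed in; nothing more can be done
None
```

I handed the job in after about 30 s: by the last camera check all four frames lie flat on their own pictures, within about 2 mm of centre and nearly straight, and the sun and jar look unmoved; the hand-in returned no verdict.

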